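# Lay out the tea things

### The arm

A 6-joint arm with a two-finger parallel gripper is mounted at the origin on the work surface; the furniture and walls round the work are solid. World frame = base frame: x ahead of the robot, y to its left, z up, the work surface at z = 0. Lengths are in m, angles in rad, forces in N, time in s.
With the tool pointing down it reaches from about 0.25 to 0.775 m from the base axis. Payload 4 kg.
Tool frame: the origin (TCP) lies on the centre line of the jaws, within the pads' length; the fingertips stand 17 mm ahead of it and the grasp point (between the pads) lies 2 mm behind it; z points along the fingers, y is the line along which they close (so a half turn about z gives the same grasp; the last joint's range is limited). The gripper opens to 94 mm and grips with 3 to 60 N. Pads are 16 mm wide; open, the fingers measure 119 mm over their backs; the gripper's body (75 mm by 177 mm) begins 78 mm behind the grasp point.
Start: joints at [-1.237, 0.087, 1.371, -0, 1.684, -0.103], TCP at [0.233, -0.498, 0.223] pointing down, gripper open.
Joint ranges: [-3.1, 3.1], [-0.76, 2.03], [0.27, 2.55], [-1.08, 4.22], [0.17, 2.65], [-2.57, 2.57]. Speed limits (rad/s): [2.79, 2.79, 3.14, 3.14, 3.14, 3.14].

### API

Orientations are given as [roll, pitch, yaw] about the fixed x, y, z axes, in that order (R = Rz(yaw) Ry(pitch) Rx(roll)).
In Python, from bench import robot gives the robot as it stands.
- The arm moves only by the tool servo_tool, never from a script. Its argument "plan" is a list of rows, each a list of 7 numbers: the shift along the tool's x, y, z normalised to -1 to 1, where 1 is 0.1 m, then the turn, a rotation vector about the tool's x, y, z normalised to -1 to 1, where 1 is pi/2 rad, then the finger opening in mm, from 0 to 94. In form: [[x, y, z, ax, ay, az, gripper], ...]. A call has 1 to 12 rows; each row is the pose to reach, as a shift and turn from the pose commanded when the call began, along the tool's axes at that moment; what a row does not reach only later rows make up. A row lasts 1/12 s, in which the tool goes at most 41.7 mm and 7.16 degrees, less where a joint would pass 70% of its speed; a pose out of reach is approached as far as the arm can. A call with a number of a shift or a turn outside -1 to 1 is refused whole. A call with a gripper value outside its range is refused whole. The fingers move at their own pace and stop on an object; the grip force is fixed at half the most. Time passes only in rows, so rows that repeat a pose let the fingers close. It gives the time, the measured TCP pose, the force, the opening and the grip force at its end, in the units of the state.
- robot.get_obs(): the state, without advancing time (a new reading comes with each control period).
- robot.snapshot(name): name is "scene" or "top" or "wrist"; returns the picture (400x640x3 uint8, red, green, blue); there is no depth.
- robot.camera_params(name): a dict with "camera_matrix" (3x3 intrinsics, pixels), "distortion" ([k1, k2, p1, p2, k3] as OpenCV has them; the pictures are not rectified), "rvec" (rotation vector, rad) and "tvec" (3), from world to camera coordinates, as OpenCV has them; the wrist camera has in their place "tool_from_camera" (4x4, takes a point from camera to tool coordinates, whose origin is the TCP and whose axes are the flange's). Camera axes: x right, y down, z forward; pixel columns grow to the right and rows downward; lengths in m; the calibration is good to about 2 mm. A picture is of the moment at which its call begins: read the wrist's pose just before it. camera_params takes no time and is no camera call.
- robot.close_job(): hands the job in; it is judged then, once.
Trained networks look in the newest picture that a camera, given by its name, has taken for a name from the list of things; names that differ only in an ending like _2 or _b are one class to them, and where a whole thing is asked for, a point or a joint stands for the part that bears it (a point fixed in the world has none). Each returns a list of dicts, best first, with "conf" (0 to 1); they miss things now and then, are a little off and sometimes report something else, mostly with a low value. They report only what shows in the picture. A call takes as long as a camera call. They do not tell look-alikes from the thing itself.
- robot.find_in(thing, camera): "extent" ([centre column, centre row, width, height] in pixels, round what is visible of it).
The state is a dict: "time": time; "joint_positions": joint angles; "qvel": joint speeds; "joint_torque": joint torques, N m; "tool_pos": TCP position; "ee_rot": TCP orientation; "wrist_force": force on the tool from outside, world axes, zero at the start; "wrist_torque": the same for the moment, N m; "width": finger opening in m; "finger_force": force on a finger pad.
Only numpy, scipy, OpenCV 4.12 (cv2) and the standard library are available. Lean on these libraries where they do the work, as an engineer would, in place of code of your own. Each camera call takes 0.05 s, during which the arm holds its last target. There are 200 camera calls.

### The job

Lay out the tea things on the row of three cork coasters: stand the wide honey jar in the centre of the middle coaster, the slim pourer bottle in the centre of the end coaster that is nearer the green tea tin, and the slim spice jar in the centre of the coaster at the other end. Put the round kitchen timer upright in the centre of the tea tin's closed lid. Everything stands upright and is let go; leave the mug where it is.

Things in the scene. Friction and masses are not known exactly. Their poses are not given: they have to be found in the camera images.
- jar_center (a point): Honey jar: wide round glass jar with a black lid, 63 mm across and 94 mm high, about 0.33 kg, loose and upright on the worktop at the start. This point is on its axis, 47 mm above its underside; z points up along the axis. The side is about 60 mm across, the lid (the top 11 mm) 63 mm; grip the side above the middle if the palm would touch the lid.
- pourer_center (a point): Pourer bottle: small pink glass bottle, 38 mm across, 116 mm high with its thin bent black spout, 0.12 kg, loose and upright. This point is on its axis, 58 mm above its underside; z points up. Straight side (38 mm) up to 42 mm above the underside, then it tapers to a neck 16 mm wide (80 to 88 mm up). Grip it about 10 mm below this point, so the palm clears the neck; the spout is soft and gives way.
- spice_center (a point): Spice jar: slim round glass jar with a mustard-yellow cap, 41 mm across and 106 mm high, about 0.11 kg, loose and upright at the start. This point is on its axis, 53 mm above its underside; z points up. The side is about 40 mm across up to 85 mm above the underside; grip it above the middle if the palm would touch the cap.
- timer_center (a point): Wind-up kitchen timer: low round timer, white base with a red dial and a ridge across its top, 44 mm high, about 0.11 kg, loose and upright on the worktop at the start. This point is on its axis, 22 mm above its underside, where base and dial meet; z points up. The base (lower 22 mm) is 62 mm across, the dial above it about 53 mm, the ridge on top (36 to 44 mm above the underside) 44 by 8 mm. The dial does not turn.
- tin_lid (a point): Centre of the top face of the lid of the green tea tin, 74 mm above the worktop. The tin is a rectangular box 75 mm (its x) by 109 mm (its y), lid shut, fixed in place; it stands beyond one end of the coaster row (either end), the mug beyond the other. The lid is flat, 70 by 110 mm.
- coaster_left: Round cork coaster, 90 mm across and 5 mm thick, fixed flat on the worktop; origin at the centre of its underside. It is the left one of the row of three seen from the robot (+y is left).
- coaster_middle: Round cork coaster, 90 mm across and 5 mm thick, fixed flat on the worktop; origin at the centre of its underside. It is the middle one of the row of three seen from the robot (+y is left).
- coaster_right: Round cork coaster, 90 mm across and 5 mm thick, fixed flat on the worktop; origin at the centre of its underside. It is the right one of the row of three seen from the robot (+y is left).
- mug: White mug with a handle, 83 mm across without the handle (113 mm with it) and 93 mm high, standing beyond the end of the coaster row away from the tea tin; origin under its middle. Leave it alone.
Not all that is in view belongs to the job. Leave any pink or purple look-alike of the part that bears jar_center alone.

How it is judged:
At the end, for the whole second after the job is handed in: Within 15 mm of centre: honey jar on the middle coaster, pourer on the end coaster nearer the tea tin, spice jar on the other end coaster, timer on the tin's lid. Each rests on its support (height within 6 mm), upright within 0.12 rad (horizontal distance between jar_center and coaster_middle below 0.015 m and ((world y of tin_lid above 0 m and horizontal distance between pourer_center and coaster_left below 0.015 m and horizontal distance between spice_center and coaster_right below 0.015 m) or (world y of tin_lid below 0 m and horizontal distance between pourer_center and coaster_right below 0.015 m and horizontal distance between spice_center and coaster_left below 0.015 m)) and horizontal distance between timer_center and tin_lid below 0.015 m and height (world z) of jar_center between 0.046 and 0.058 m and angle between each of jar_center, pourer_center, spice_center, timer_center's own z axis and vertical below 0.12 rad and height (world z) of pourer_center between 0.057 and 0.069 m and height (world z) of spice_center between 0.052 and 0.064 m and height (world z) of timer_center between 0.09 and 0.102 m); the robot touches nothing.
It fails at once if the mug is moved by more than 25 mm (distance of mug from where it was at the start of the episode above 0.025 m).
It also fails if it takes over 106 s, if anything falls off the work surface, if the arm or the gripper's body presses on something with over 40 N, if the wrist force passes 120 N, or if a joint passes its speed limit or range.

## Working session

There is one attempt and no reset: what is moved stays moved. The work goes in short steps, Python scripts to look and compute and a tool call to move; the robot and the scene stay as the last step left them, time stands still between calls to the robot, and variables do not carry over. Pictures are saved under pics/ and viewed, at most 14 in all, crops included, and the job is handed in when it is done.

Besides the shell and the picture viewer there is one more tool, called after "Call:" as a command line: name --pt "numbers of a row" for each row, then --argument value for the rest. servo_tool: Moves the arm, as the interface text tells. Scaled input: -1 to 1 covers 0.1 m each way for a shift and pi/2 rad each way for a turn. Its arguments: {"type":"object","properties":{"plan":{"type":"array","items":{"type":"array","items":{"type":"number"}}}},"required":["plan"]}

```bash
ls; mkdir -p pics; cat > h.py <<'E'
from bench import robot
import cv2, numpy as np
def cam(n):
    p=robot.camera_params(n); K=np.array(p["camera_matrix"]);D=np.array(p["distortion"])
    if "rvec" in p:
        R=cv2.Rodrigues(np.array(p["rvec"],float))[0]; t=np.array(p["tvec"],float).ravel(); return K,D,R,t
    return K,D,np.array(p["tool_from_camera"])
def ray(n,uv):
    K,D,R,t=cam(n)
    q=cv2.undistortPoints(np.array([[uv]],float),K,D).ravel()
    return -R.T@t, R.T@np.array([q[0],q[1],1])
def at_z(n,uv,z):
    c,d=ray(n,uv); return c+d*(z-c[2])/d[2]
E
python3 - <<'E'
from h import *
o=robot.get_obs(); print({k:np.round(v,3) for k,v in o.items()})
for c in ["scene","top"]:
    im=robot.snapshot(c); cv2.imwrite(f"pics/{c}0.png",im[:,:,::-1])
    K,D,R,t=cam(c); print(c,(-R.T@t).round(3), R[2].round(2))
    for n,z in [("jar_center",.047),("pourer_center",.05),("spice_center",.053),("timer_center",.022),("tin_lid",.074),("coaster_left",.005),("mug",.045)]:
        for d in robot.find_in(n,c)[:5]:
            e=d["extent"]; print(n,round(d["conf"],2),np.round(e,0),at_z(c,e[:2],z).round(3))
E
```

```text
pics
{'time': np.float64(0.0), 'joint_positions': array([-1.237,  0.088,  1.372, -0.   ,  1.684, -0.103]), 'qvel': array([ 0.001, -0.001,  0.002,  0.001,  0.001,  0.   ]), 'joint_torque': array([ 0.0000e+00, -3.4018e+01, -3.0243e+01,  7.2000e-02,  3.3000e-02,
       -0.0000e+00]), 'tool_pos': array([ 0.232, -0.498,  0.221]), 'ee_rot': array([-3.139, -0.   ,  0.437]), 'wrist_force': array([ 0.119, -0.629,  0.401]), 'wrist_torque': array([ 0.045, -0.032,  0.011]), 'finger_force': np.float64(0.0), 'width': np.float64(0.094)}
scene [1.035 0.847 0.511] [-0.49 -0.79 -0.38]
jar_center 0.78 [434. 240.  29.  47.] [0.343 0.187 0.047]
jar_center 0.73 [374. 201.  24.  14.] [ 0.312 -0.083  0.047]
jar_center 0.71 [373. 231.  30.  48.] [0.432 0.074 0.047]
jar_center 0.61 [353. 250.  30.  38.] [0.526 0.126 0.047]
pourer_center 0.66 [415. 259.  25.  46.] [0.442 0.234 0.05 ]
spice_center 0.85 [334. 210.  23.  43.] [ 0.448 -0.074  0.053]
spice_center 0.51 [282. 257.  34.  20.] [0.677 0.087 0.053]
timer_center 0.56 [304. 200.  18.  18.] [ 0.444 -0.246  0.022]
timer_center 0.53 [333. 208.  17.  42.] [ 0.
[... 242 characters left out ...]
.045]
top [ 0.267 -0.     1.155] [ 0.2   0.01 -0.98]
jar_center 0.98 [263. 259.  29.  27.] [0.343 0.171 0.047]
jar_center 0.95 [300. 230.  20.  27.] [0.432 0.07  0.047]
jar_center 0.94 [279. 192.  26.  30.] [0.538 0.141 0.047]
jar_center 0.49 [236. 165.  48.  37.] [0.613 0.275 0.047]
jar_center 0.37 [422. 177.  43.  38.] [ 0.607 -0.273  0.047]
pourer_center 0.6 [248. 226.  17.  18.] [0.434 0.221 0.05 ]
spice_center 0.57 [359. 229.  14.  18.] [ 0.443 -0.095  0.053]
timer_center 0.72 [413. 232.  24.  23.] [ 0.449 -0.256  0.022]
tin_lid 0.65 [233. 165.  44.  37.] [0.604 0.275 0.074]
coaster_left 0.82 [293. 162.  30.  28.] [0.646 0.11  0.005]
mug 0.74 [421. 177.  43.  37.] [ 0.61  -0.272  0.045]
```

```bash
python3 - <<'E'
import cv2
a=cv2.imread("pics/top0.png")[130:310,190:470]; cv2.imwrite("pics/topc.png",cv2.resize(a,None,fx=2.8,fy=2.8,interpolation=cv2.INTER_CUBIC))
a=cv2.imread("pics/scene0.png")[160:360,210:480]; cv2.imwrite("pics/scenec.png",cv2.resize(a,None,fx=2.9,fy=2.9,interpolation=cv2.INTER_CUBIC))
E
```

```text
(no output)
```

View pics/topc.png

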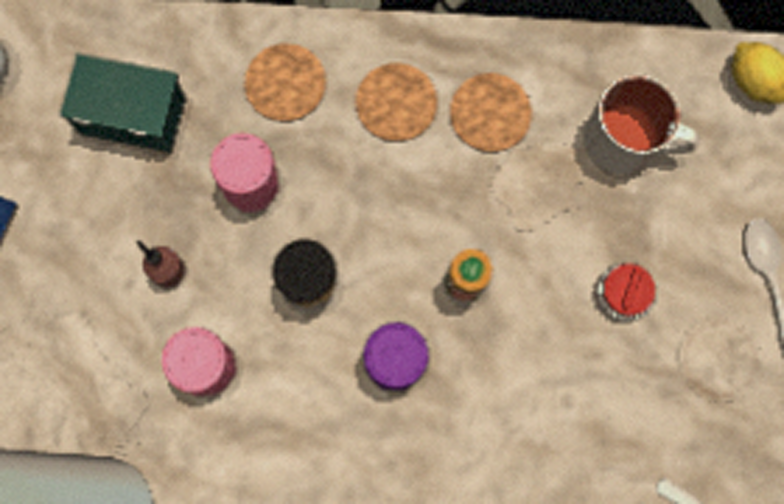

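View pics/scenec.png

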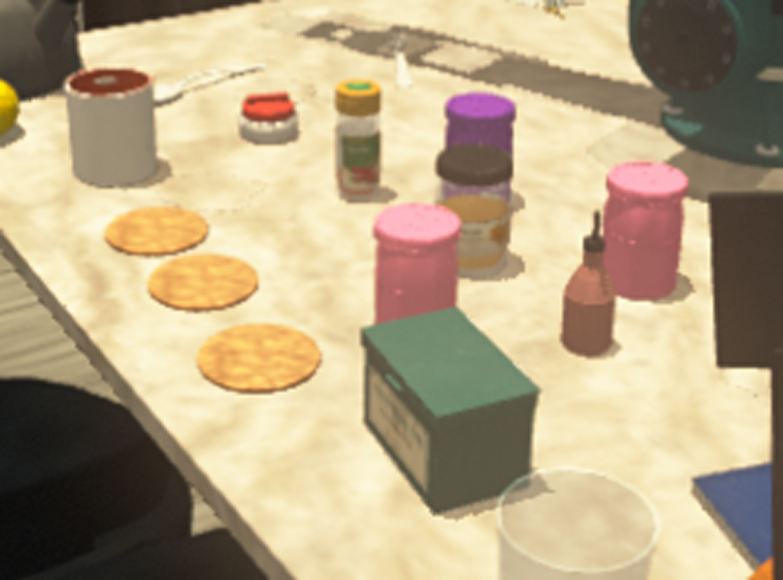

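The top crop shows the tin on the left (122,98), so the pourer goes to the left coaster and the spice jar to the right. The coasters are at (285,82), (397,102) and (490,112). The real jar has the black lid at (304,271), with the pourer at (163,266), spice at (470,272) and timer at (627,291); the pink and purple jars are look-alikes. The scene view agrees with this. Next I'll refine the positions by colour.

```bash
python3 - <<'E'
from h import *
im=cv2.imread("pics/top0.png"); hsv=cv2.cvtColor(im,cv2.COLOR_BGR2HSV)
def blob(cx,cy,r,lo,hi,z,name):
    m=cv2.inRange(hsv,lo,hi); k=np.zeros_like(m); u,v=190+cx/2.8,130+cy/2.8
    cv2.circle(k,(int(u),int(v)),r,255,-1); m&=k
    m=cv2.morphologyEx(m,cv2.MORPH_CLOSE,np.ones((3,3),np.uint8))
    n,l,s,c=cv2.connectedComponentsWithStats(m); i=1+np.argmax(s[1:,4])
    cnt=cv2.findContours((l==i).astype(np.uint8),0,1)[0][0]
    e=cv2.fitEllipse(cnt) ; print(name,s[i],c[i].round(1),"w",at_z("top",c[i],z).round(4),"ell",at_z("top",e[0],z).round(4)); return cnt
print([hsv[int(130+y/2.8),int(190+x/2.8)] for x,y in [(285,82),(122,90),(304,271),(163,270),(460,262),(627,291),(200,200),(115,128)]])
for n,p in dict(L=(285,82),M=(397,102),R=(490,112)).items(): blob(*p,20,(5,110,90),(20,255,255),.005,n)
c=blob(122,98,26,(65,60,0),(95,255,255),.074,"tin")
r=cv2.boxPoints(cv2.minAreaRect(c)); print([at_z("top",q,.074)[:2].round(3) for q in r])
blob(304,271,14,(0,0,0),(180,255,60),.094,"jar")
blob(163,268,9,(0,60,0),(180,255,140),.03,"pourer")
blob(470,268,10,(10,150,100),(30,255,255),.1,"spice")
blob(627,291,13,(0,160,80),(8,255,255),.036,"timer")
E
```

```text
[array([ 13, 140, 170], dtype=uint8), array([78, 69, 89], dtype=uint8), array([16, 90, 31], dtype=uint8), array([  6, 118, 115], dtype=uint8), array([ 18, 174, 173], dtype=uint8), array([  3, 180, 150], dtype=uint8), array([ 17,  61, 193], dtype=uint8), array([72, 73, 80], dtype=uint8)]
L [277 146  29  27 620] [291.4 159. ] w [0.6545 0.116  0.005 ] ell [0.6545 0.116  0.005 ]
M [317 153  29  27 625] [331.2 166. ] w [ 0.6391 -0.0067  0.005 ] ell [ 0.6391 -0.0067  0.005 ]
R [351 156  29  28 632] [364.8 169.7] w [ 0.6334 -0.1096  0.005 ] ell [ 0.6334 -0.1096  0.005 ]
tin [ 212  150   43   34 1014] [233.7 166.1] w [0.601  0.2734 0.074 ] ell [0.6004 0.2731 0.074 ]
[array([0.571, 0.337]), array([0.651, 0.33 ]), array([0.631, 0.21 ]), array([0.552, 0.219])]
jar [288 216  22  23 387] [298.2 226.7] w [0.4328 0.0742 0.094 ] ell [0.4328 0.0742 0.094 ]
pourer [241 218  16  16 194] [248.  225.3] w [0.4384 0.2241 0.03  ] ell [0.4382 0.2239 0.03  ]
spice [351 219  14  15 106] [357.6 226.5] w [ 0.4415 -0.0864  0.1   ] ell [ 0.4423 -0.0867  0.1   ]
timer [406 225  18  17 245] [414.3 233. ] w [ 0.4424 -0.2559  0.036 ] ell [ 0.4424 -0.2559  0.036 ]
```

Call:
servo_tool --pt "0.3 0 0 0 0 -0.722 94" --pt "0.6 0 0 0 0 -0.722 94" --pt "1 0 0 0 0 -0.722 94" --pt "1 0 0 0 0 -0.722 94" --pt "1 0 0 0 0 -0.722 94" --pt "1 0 0 0 0 -0.722 94" --pt "1 0 0 0 0 -0.722 94" --pt "1 0 0 0 0 -0.722 94" --pt "1 0 0 0 0 -0.722 94" --pt "1 0 0 0 0 -0.722 94" --pt "1 0 0 0 0 -0.722 94" --pt "1 0 0 0 0 -0.722 94"

```text
time: 1.8
tool_pos: [0.3233, -0.4561, 0.2225]
ee_rot: [3.142, 0.0, 1.568]
wrist_force: [0.6, -0.0, 0.3]
width: 0.0939
finger_force: 0.0
```

Call:
servo_tool --pt "0.35 0.2 0 0 0 0 94" --pt "0.7 0.4 0 0 0 0 94" --pt "1 0.6 0 0 0 0 94" --pt "1 0.6 0 0 0 0 94"

```text
time: 2.13
tool_pos: [0.3861, -0.3515, 0.223]
ee_rot: [3.139, -0.002, 1.575]
wrist_force: [0.1, -0.4, -0.4]
width: 0.0941
finger_force: 0.0
```

Call:
servo_tool --pt "0.35 0.2 0 0 0 0 94" --pt "0.7 0.4 0 0 0 0 94" --pt "1 0.59 0 0 0 0 94" --pt "1 0.59 0 0 0 0 94" --pt "1 0.59 0 0 0 0 94" --pt "1 0.59 0 0 0 0 94"

```text
time: 2.63
tool_pos: [0.442, -0.2568, 0.2225]
ee_rot: [-3.141, 0.001, 1.57]
wrist_force: [0.2, -0.0, -0.0]
width: 0.0939
finger_force: 0.0
```

```bash
cat >> h.py <<'E'
from scipy.spatial.transform import Rotation as Rn
def wrist_at_z(uv,z,o):
    K,D,T=cam("wrist"); q=cv2.undistortPoints(np.array([[uv]],float),K,D).ravel()
    R=Rn.from_euler("xyz",o["ee_rot"]).as_matrix(); W=np.eye(4);W[:3,:3]=R;W[:3,3]=o["tool_pos"]
    M=W@T; c=M[:3,3]; d=M[:3,:3]@np.array([q[0],q[1],1]); return c+d*(z-c[2])/d[2]
E
python3 - <<'E'
from h import *
o=robot.get_obs(); im=robot.snapshot("wrist"); cv2.imwrite("pics/w1.png",im[:,:,::-1]); print(o["time"],o["tool_pos"].round(4),cam("wrist")[2].round(3))
hsv=cv2.cvtColor(im,cv2.COLOR_RGB2HSV); m=cv2.inRange(hsv,(0,150,60),(8,255,255))
n,l,s,c=cv2.connectedComponentsWithStats(m); i=1+np.argmax(s[1:,4]); print(s[i],c[i],wrist_at_z(c[i],.036,o))
for d in robot.find_in("timer_center","wrist")[:2]: print(d, wrist_at_z(d["extent"][:2],.022,o).round(4))
E
```

```text
2.6333 [ 0.442  -0.2568  0.2225] [[ 0.001 -0.963 -0.27   0.08 ]
 [ 1.     0.001 -0.    -0.001]
 [ 0.    -0.27   0.963 -0.162]
 [ 0.     0.     0.     1.   ]]
[ 464  152   77   78 4473] [502.39794321 189.64766376] [ 0.64580579 -0.26069921  0.036     ]
```

View pics/w1.png

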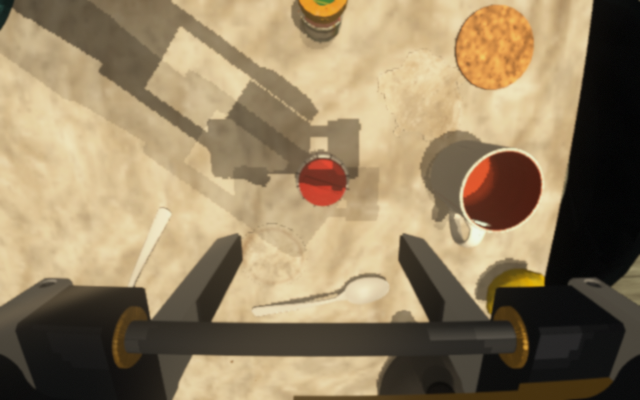

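The wrist view shows the timer dial at (323,181); the larger red blob is the inside of the mug. The right coaster is at (494,47) and the spice cap at the top edge, near (323,5).

```bash
python3 - <<'E'
from h import *
o=robot.get_obs()
for uv,z in [((323,180),.036),((494.5,47),.005)]: print(wrist_at_z(uv,z,o).round(4))
E
```

```text
[ 0.4439 -0.2507  0.036 ]
[ 0.6329 -0.1073  0.005 ]
```

Call:
servo_tool --pt "0.04 0.01 0.35 0 0 0 94" --pt "0.04 0.01 0.7 0 0 0 94" --pt "0.04 0.01 1 0 0 0 94" --pt "0.04 0.01 1 0 0 0 94"

```text
time: 3.07
tool_pos: [0.4387, -0.2507, 0.1153]
ee_rot: [-3.13, -0.008, 1.568]
wrist_force: [-1.1, -0.0, -1.7]
width: 0.0938
finger_force: 0.0
```

Call:
servo_tool --pt "0 0 0.3 0 0 0 94" --pt "0 0 0.6 0 0 0 94" --pt "0 0 0.8 0 0 0 94" --pt "0 0 0.9 0 0 0 94" --pt "0 0 0.98 0 0 0 94" --pt "0 0 0.98 0 0 0 94" --pt "0 0 0.98 0 0 0 94"

```text
time: 3.65
tool_pos: [0.444, -0.2531, 0.0259]
ee_rot: [3.14, 0.001, 1.57]
wrist_force: [0.5, -0.3, 0.5]
width: 0.0941
finger_force: 0.0
```

Call:
servo_tool --pt "0 0 0 0 0 0 50" --pt "0 0 0 0 0 0 50" --pt "0 0 0 0 0 0 50" --pt "0 0 0 0 0 0 50" --pt "0 0 0 0 0 0 50" --pt "0 0 0 0 0 0 50" --pt "0 0 0 0 0 0 50" --pt "0 0 0 0 0 0 50" --pt "0 0 0 0 0 0 50" --pt "0 0 0 0 0 0 50"

```text
time: 4.48
tool_pos: [0.4436, -0.2522, 0.0249]
ee_rot: [3.141, 0.0, 1.571]
wrist_force: [0.3, -0.2, 2.0]
width: 0.0611
finger_force: 30.0
```

Call:
servo_tool --pt "0 0 -0.25 0 0 0 50" --pt "0 0 -0.5 0 0 0 50" --pt "0 0 -0.75 0 0 0 50" --pt "0 0 -1 0 0 0 50" --pt "0 0 -1 0 0 0 50"

```text
time: 4.9
tool_pos: [0.4456, -0.2539, 0.1296]
ee_rot: [3.134, 0.006, 1.571]
wrist_force: [0.6, -0.8, -0.1]
width: 0.0612
finger_force: 30.0
```

Call:
servo_tool --pt "0.25 0.06 -0.25 0 0 0 50" --pt "0.5 0.12 -0.5 0 0 0 50" --pt "0.75 0.18 -0.75 0 0 0 50" --pt "1 0.2 -1 0 0 0 50"

```text
time: 5.23
tool_pos: [0.4628, -0.1509, 0.2232]
ee_rot: [-3.138, -0.001, 1.57]
wrist_force: [0.1, -0.8, -0.2]
width: 0.0611
finger_force: 30.0
```

Call:
servo_tool --pt "0.25 0.06 0 0 0 0 50" --pt "0.5 0.12 0 0 0 0 50" --pt "0.75 0.18 0 0 0 0 50" --pt "1 0.3 0 0 0 0 50"

```text
time: 5.57
tool_pos: [0.4923, -0.0509, 0.2228]
ee_rot: [-3.139, -0.0, 1.57]
wrist_force: [0.2, -0.7, -1.3]
width: 0.0609
finger_force: 30.0
```

Call:
servo_tool --pt "0.25 0.06 0 0 0 0 50" --pt "0.5 0.12 0 0 0 0 50" --pt "0.75 0.18 0 0 0 0 50" --pt "1 0.3 0 0 0 0 50"

```text
time: 5.9
tool_pos: [0.5222, 0.0492, 0.2224]
ee_rot: [-3.138, 0.0, 1.571]
wrist_force: [0.3, -0.3, 0.2]
width: 0.0611
finger_force: 30.0
```

Call:
servo_tool --pt "0.25 0.06 0 0 0 0 50" --pt "0.5 0.12 0 0 0 0 50" --pt "0.75 0.18 0 0 0 0 50" --pt "1 0.3 0 0 0 0 50" --pt "1 0.3 0 0 0 0 50" --pt "1 0.3 0 0 0 0 50" --pt "1 0.3 0 0 0 0 50"

```text
time: 6.48
tool_pos: [0.5526, 0.1474, 0.2227]
ee_rot: [-3.139, 0.001, 1.571]
wrist_force: [0.3, -0.4, -0.7]
width: 0.0613
finger_force: 30.0
```

```bash
python3 - <<'E'
from h import *
o=robot.get_obs(); im=robot.snapshot("wrist"); cv2.imwrite("pics/w2.png",im[:,:,::-1]); print(o["time"],o["tool_pos"].round(4),o["width"])
for n,z in [("tin_lid",.06),("coaster_left",.005),("timer_center",.2)]:
  for d in robot.find_in(n,"wrist")[:3]: print(n,d["conf"],np.round(d["extent"]), wrist_at_z(d["extent"][:2],z,o).round(4))
E
```

```text
6.4833 [0.5526 0.1474 0.2227] 0.06127443553229355
tin_lid 0.79 [386.  60.  98. 117.] [0.6126 0.2741 0.06  ]
coaster_left 0.66 [408. 201.  70.  68.] [0.6581 0.1219 0.005 ]
timer_center 0.6 [321. 260. 104. 112.] [0.5522 0.1381 0.2   ]
```

View pics/w2.png

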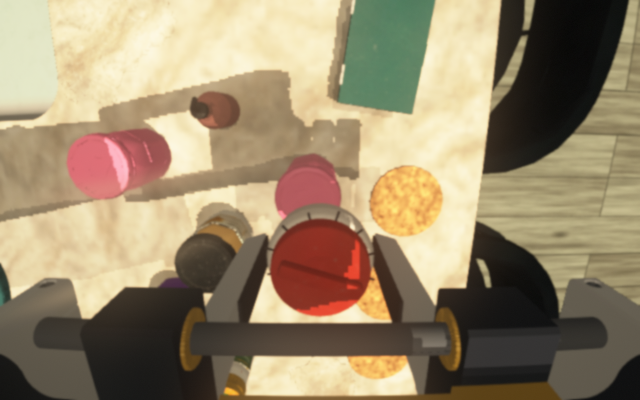

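The wrist view shows the timer held, with its dial at (320,267). The lid's near corners are at (340,104) and (412,113), with its right edge running up to (434,0). The left coaster is at (406,201).

```bash
python3 - <<'E'
from h import *
o=robot.get_obs()
a,b,c,d=[wrist_at_z(p,.074,o)[:2] for p in [(340,104),(412,113),(434,0),(354,0)]]
print(a,b,c,d,np.linalg.norm(a-b)); n=(b-a)/np.linalg.norm(b-a); p=np.array([-n[1],n[0]]); 
u=(c-b)/np.linalg.norm(c-b); print(n,p,u,(d-a)/np.linalg.norm(d-a)); print("ctr",(a+b)/2+.055*p,(a+b)/2+.055*u)
print("held dial",wrist_at_z((320,267),.235,o), "coasterL",wrist_at_z((406,201),.005,o))
E
```

```text
[0.57057661 0.23288985] [0.63801015 0.22515651] [0.65175121 0.32218727] [0.58164473 0.32095498] 0.06787552384016125
[ 0.9934883  -0.11393414] [0.11393414 0.9934883 ] [0.1402165  0.99012087] [0.12470011 0.99219448]
ctr [0.61055976 0.28366504] [0.61200529 0.28347983]
held dial [0.55214786 0.14967729 0.235     ] coasterL [0.65703619 0.12057895 0.005     ]
```

Call:
servo_tool --pt "0.25 0.15 0 0 0 0 50" --pt "0.5 0.3 0 0 0 0 50" --pt "0.75 0.45 0 0 0 0 50" --pt "1 0.55 0 0 0 0 50" --pt "1 0.55 0 0 0 0 50"

```text
time: 7.1
tool_pos: [0.609, 0.2512, 0.2232]
ee_rot: [-3.141, -0.002, 1.574]
wrist_force: [-0.7, -0.9, -0.9]
width: 0.0614
finger_force: 30.0
```

Call:
servo_tool --pt "0.15 0 0.1 0 0 0 50" --pt "0.3 0 0.3 0 0 0 50" --pt "0.3 0 0.6 0 0 0 50" --pt "0.3 0 0.8 0 0 0 50" --pt "0.3 0 1 0 0 0 50" --pt "0.3 0 1 0 0 0 50" --pt "0.3 0 1 0 0 0 50"

```text
time: 7.68
tool_pos: [0.6069, 0.277, 0.1227]
ee_rot: [-3.138, 0.001, 1.57]
wrist_force: [0.1, -0.1, 0.3]
width: 0.0613
finger_force: 30.0
```

```bash
python3 - <<'E'
from h import *
o=robot.get_obs(); im=robot.snapshot("wrist"); cv2.imwrite("pics/w3.png",im[:,:,::-1]); print(o["time"],o["tool_pos"].round(4),o["width"])
E
```

```text
7.6833 [0.6069 0.277  0.1227] 0.061326106227206766
```

View pics/w3.png

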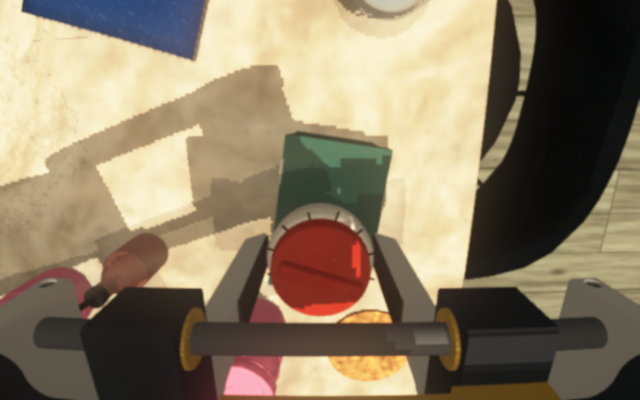

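```bash
python3 - <<'E'
from h import *
o=robot.get_obs()
im=cv2.imread("pics/w3.png"); cv2.imwrite("pics/w3c.png",cv2.resize(im[110:250,250:420],None,fx=4,fy=4,interpolation=cv2.INTER_CUBIC))
for P in [((286,144),(389,153)),((288,133),(392,150))]:
    a,b=[wrist_at_z(p,.074,o)[:2] for p in P]
    print(a,b,np.linalg.norm(a-b),(a+b)/2-.055*np.array([.13,.99]))
E
```

```text
[0.58518873 0.33656398] [0.65236778 0.33081343] 0.06742472880040774 [0.61162825 0.2792387 ]
[0.58665569 0.34358918] [0.65423232 0.33277956] 0.068435721553432 [0.613294   0.28373437]
```

View pics/w3c.png

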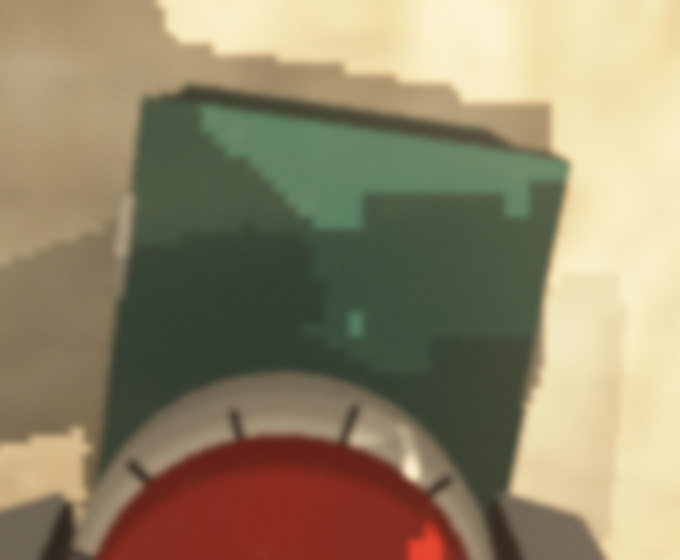

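The crop shows the far lid corners at image (286,134) and (392,151), which puts the lid centre about 4–5 mm beyond the timer in x and in y. I'll correct that, lower and release.

Call:
servo_tool --pt "0.04 0.045 0 0 0 0 50" --pt "0.04 0.045 0 0 0 0 50" --pt "0.04 0.045 0.1 0 0 0 50" --pt "0.04 0.045 0.18 0 0 0 50" --pt "0.04 0.045 0.225 0 0 0 50" --pt "0.04 0.045 0.225 0 0 0 50" --pt "0.04 0.045 0.23 0 0 0 50" --pt "0.04 0.045 0.23 0 0 0 50"

```text
time: 8.4
tool_pos: [0.6126, 0.2819, 0.1012]
ee_rot: [-3.141, 0.0, 1.571]
wrist_force: [-0.1, 0.3, -1.1]
width: 0.0611
finger_force: 30.0
```

Call:
servo_tool --pt "0 0 0 0 0 0 66" --pt "0 0 0 0 0 0 70" --pt "0 0 0 0 0 0 80" --pt "0 0 0 0 0 0 90" --pt "0 0 0 0 0 0 90" --pt "0 0 -0.1 0 0 0 90" --pt "0 0 -0.4 0 0 0 90" --pt "0 0 -0.7 0 0 0 90" --pt "0 0 -1 0 0 0 90" --pt "0 0 -1 0 0 0 90" --pt "0 0 -1 0 0 0 90"

```text
time: 9.32
tool_pos: [0.6141, 0.2825, 0.2058]
ee_rot: [3.135, -0.002, 1.571]
wrist_force: [-0.1, -0.9, -0.8]
width: 0.0897
finger_force: 0.0
```

```bash
python3 - <<'E'
from h import *
o=robot.get_obs(); im=robot.snapshot("wrist"); cv2.imwrite("pics/w4.png",im[:,:,::-1]); print(o["time"],o["tool_pos"].round(4),o["width"])
hsv=cv2.cvtColor(im,cv2.COLOR_RGB2HSV); m=cv2.inRange(hsv,(0,170,60),(5,255,255))
n,l,s,c=cv2.connectedComponentsWithStats(m); i=1+np.argmax(s[1:,4]); print(s[i],c[i],wrist_at_z(c[i],.11,o))
m=cv2.inRange(hsv,(65,60,0),(95,255,255)); cs=cv2.findContours(m,0,2)[0]; k=max(cs,key=cv2.contourArea); print(cv2.minAreaRect(k))
E
```

```text
9.3167 [0.6141 0.2825 0.2058] 0.08971872402137038
[ 288  181   60   61 2902] [317.27670572 211.08993797] [0.6115891  0.28224883 0.11      ]Traceback (most recent call last):
  File "<stdin>", line 5, in <module>
ValueError: max() iterable argument is empty
```

View pics/w4.png

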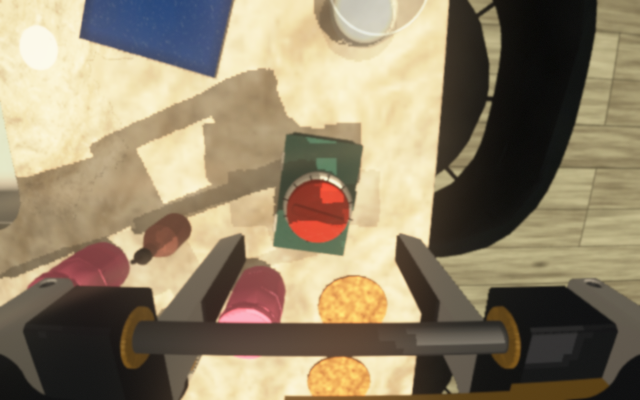

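The timer stands on the lid, with its dial at (317,211). The lid corners are at (288,136), (361,144), (347,254) and (274,246). On to the pourer.

Call:
servo_tool --pt "-0.1 -0.3 0 0 0 0 94" --pt "-0.2 -0.6 0 0 0 0 94" --pt "-0.3 -1 0 0 0 0 94" --pt "-0.3 -1 0 0 0 0 94"

```text
time: 9.7
tool_pos: [0.5036, 0.2496, 0.196]
ee_rot: [-3.127, 0.005, 1.572]
wrist_force: [0.3, 0.9, -1.0]
width: 0.0941
finger_force: 0.0
```

Call:
servo_tool --pt "-0.1 -0.3 0 0 0 0 94" --pt "-0.2 -0.6 0 0 0 0 94" --pt "-0.28 -0.74 0 0 0 0 94" --pt "-0.28 -0.74 0 0 0 0 94" --pt "-0.28 -0.74 0 0 0 0 94" --pt "-0.28 -0.74 0 0 0 0 94" --pt "-0.28 -0.74 0 0 0 0 94"

```text
time: 10.28
tool_pos: [0.4395, 0.2242, 0.2008]
ee_rot: [-3.141, 0.0, 1.571]
wrist_force: [0.7, -0.5, 0.6]
width: 0.0941
finger_force: 0.0
```

```bash
python3 - <<'E'
from h import *
o=robot.get_obs()
q=dict(o); q["tool_pos"]=np.array([.6141,.2825,.2058]); q["ee_rot"]=np.array([3.135,-.002,1.571])
print("lid",np.mean([wrist_at_z(p,.074,q) for p in [(288,136),(361,144),(347,254),(274,246)]],0), "timer",wrist_at_z((318.5,211),.11,q))
im=robot.snapshot("wrist"); cv2.imwrite("pics/w5.png",im[:,:,::-1]); print(o["time"],o["tool_pos"].round(4),o["width"])
for d in robot.find_in("pourer_center","wrist")[:3]: print(d["conf"],np.round(d["extent"]), wrist_at_z(d["extent"][:2],.04,o).round(4))
E
```

```text
lid [0.61153326 0.28428092 0.074     ] timer [0.61257644 0.28230243 0.11      ]
10.2833 [0.4395 0.2242 0.2008] 0.09407033386129969
0.68 [322. 186.  38.  46.] [0.4404 0.2302 0.04  ]
0.42 [525. 141.  86.  75.] [0.6443 0.2773 0.04  ]
```

View pics/w5.png

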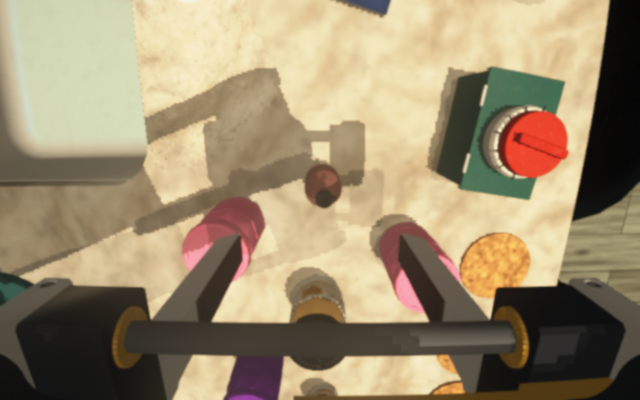

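Measured this way, the timer is within 3 mm of the lid centre. The pourer is at (322,185), almost directly under the jaws and clear of the pink jars. I'll descend and grip.

Call:
servo_tool --pt "0.03 0 0.3 0 0 0 94" --pt "0.03 0 0.6 0 0 0 94" --pt "0.03 0 0.8 0 0 0 94" --pt "0.03 0 0.8 0 0 0 94"

```text
time: 10.72
tool_pos: [0.4359, 0.2258, 0.1159]
ee_rot: [-3.132, 0.004, 1.571]
wrist_force: [-0.3, -0.9, 0.3]
width: 0.094
finger_force: 0.0
```

Call:
servo_tool --pt "0 0 0.2 0 0 0 94" --pt "0 0 0.4 0 0 0 94" --pt "0 0 0.6 0 0 0 94" --pt "0 0 0.7 0 0 0 94" --pt "0 0 0.75 0 0 0 94" --pt "0 0 0.75 0 0 0 94" --pt "0 0 0.75 0 0 0 94"

```text
time: 11.3
tool_pos: [0.4396, 0.2273, 0.0476]
ee_rot: [3.14, -0.001, 1.571]
wrist_force: [0.2, -0.3, 0.5]
width: 0.0939
finger_force: 0.0
```

Call:
servo_tool --pt "0 0 0 0 0 0 60" --pt "0 0 0 0 0 0 45" --pt "0 0 0 0 0 0 30" --pt "0 0 0 0 0 0 30" --pt "0 0 0 0 0 0 30" --pt "0 0 0 0 0 0 30" --pt "0 0 0 0 0 0 30" --pt "0 0 0 0 0 0 30" --pt "0 0 0 0 0 0 30" --pt "0 0 0 0 0 0 30" --pt "0 0 0 0 0 0 30" --pt "0 0 0 0 0 0 30"

```text
time: 12.3
tool_pos: [0.4391, 0.2269, 0.0466]
ee_rot: [3.141, -0.0, 1.571]
wrist_force: [1.2, 0.7, 1.2]
width: 0.0373
finger_force: 29.9
```

Call:
servo_tool --pt "0 0 -0.2 0 0 0 30" --pt "0 0 -0.45 0 0 0 30" --pt "0 0 -0.7 0 0 0 30" --pt "0 0 -1 0 0 0 30" --pt "0 0 -1 0 0 0 30"

```text
time: 12.72
tool_pos: [0.4416, 0.2282, 0.1526]
ee_rot: [3.132, -0.004, 1.571]
wrist_force: [0.3, 0.1, -0.6]
width: 0.037
finger_force: 29.9
```

Call:
servo_tool --pt "0 0.1 -0.2 0 0 0 30" --pt "-0.1 0.3 -0.4 0 0 0 30" --pt "-0.2 0.5 -0.6 0 0 0 30" --pt "-0.3 0.7 -0.6 0 0 0 30" --pt "-0.3 0.7 -0.6 0 0 0 30"

```text
time: 13.13
tool_pos: [0.5117, 0.1952, 0.2062]
ee_rot: [3.139, 0.001, 1.568]
wrist_force: [-0.1, 0.3, -2.0]
width: 0.037
finger_force: 29.9
```

Call:
servo_tool --pt "-0.2 0.2 0 0 0 0 30" --pt "-0.4 0.4 0 0 0 0 30" --pt "-0.6 0.6 0 0 0 0 30" --pt "-0.78 0.8 0 0 0 0 30" --pt "-0.78 0.8 0 0 0 0 30"

```text
time: 13.55
tool_pos: [0.5903, 0.1155, 0.2034]
ee_rot: [-3.139, 0.002, 1.567]
wrist_force: [-0.1, 0.1, -1.2]
width: 0.0372
finger_force: 29.9
```

Call:
servo_tool --pt "0 0.3 0 0 0 0 30" --pt "0 0.5 0 0 0 0 30" --pt "0 0.67 0.2 0 0 0 30" --pt "0 0.67 0.4 0 0 0 30" --pt "0 0.67 0.7 0 0 0 30" --pt "0 0.67 1 0 0 0 30" --pt "0 0.67 1 0 0 0 30" --pt "0 0.67 1 0 0 0 30"

```text
time: 14.22
tool_pos: [0.6528, 0.1194, 0.1026]
ee_rot: [-3.133, 0.0, 1.571]
wrist_force: [0.1, 0.1, -1.3]
width: 0.0375
finger_force: 29.9
```

```bash
python3 - <<'E'
from h import *
o=robot.get_obs(); im=robot.snapshot("wrist"); cv2.imwrite("pics/w6.png",im[:,:,::-1]); print(o["time"],o["tool_pos"].round(4),o["width"])
for d in robot.find_in("coaster_left","wrist")[:3]: print(d["conf"],np.round(d["extent"]), wrist_at_z(d["extent"][:2],.005,o).round(4))
E
```

```text
14.2167 [0.6528 0.1194 0.1026] 0.03745696762815133
0.8 [328. 197. 105.  79.] [0.6579 0.1305 0.005 ]
```

View pics/w6.png

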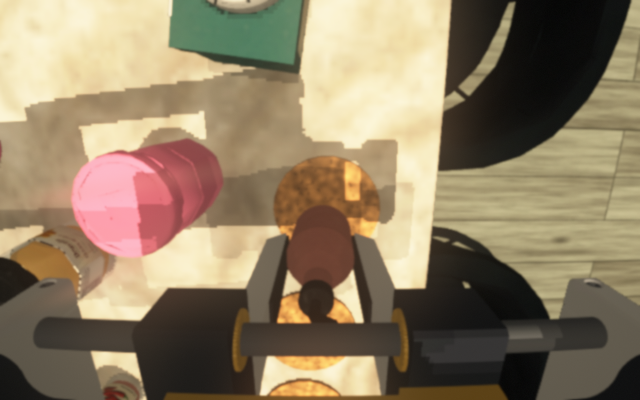

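The pourer is held straight over the left coaster, whose circle is centred near (328,208), about 1–2 mm from where I want it. Lowering now.

Call:
servo_tool --pt "0.01 0 0.1 0 0 0 30" --pt "0.01 0 0.25 0 0 0 30" --pt "0.01 0 0.4 0 0 0 30" --pt "0.01 0 0.48 0 0 0 30" --pt "0.01 0 0.53 0 0 0 30" --pt "0.01 0 0.53 0 0 0 30" --pt "0.01 0 0.535 0 0 0 30" --pt "0.01 0 0.535 0 0 0 30"

```text
time: 14.98
tool_pos: [0.6565, 0.12, 0.0543]
ee_rot: [3.139, -0.0, 1.571]
wrist_force: [0.1, 0.3, -1.3]
width: 0.037
finger_force: 29.9
```

Call:
servo_tool --pt "0 0 0 0 0 0 42" --pt "0 0 0 0 0 0 46" --pt "0 0 0 0 0 0 55" --pt "0 0 0 0 0 0 70" --pt "0 0 0 0 0 0 70" --pt "0 0 -0.2 0 0 0 70" --pt "0 0 -0.5 0 0 0 70" --pt "0 0 -0.8 0 0 0 70" --pt "0 0 -1 0 0 0 70" --pt "0 0 -1 0 0 0 70"

```text
time: 15.82
tool_pos: [0.6587, 0.1203, 0.1601]
ee_rot: [3.13, -0.001, 1.571]
wrist_force: [0.4, 0.5, 0.9]
width: 0.0698
finger_force: 0.0
```

Call:
servo_tool --pt "0 -0.1 -0.3 0 0 0 94" --pt "-0.1 -0.4 -0.5 0 0 0 94" --pt "-0.2 -0.7 -0.5 0 0 0 94" --pt "-0.2 -1 -0.5 0 0 0 94" --pt "-0.2 -1 -0.5 0 0 0 94"

```text
time: 16.23
tool_pos: [0.5504, 0.0998, 0.2015]
ee_rot: [-3.136, 0.0, 1.571]
wrist_force: [0.7, 0.9, -0.3]
width: 0.0939
finger_force: 0.0
```

Call:
servo_tool --pt "-0.1 -0.35 0 0 0 0 94" --pt "-0.2 -0.7 0 0 0 0 94" --pt "-0.24 -1 0 0 0 0 94" --pt "-0.24 -1 0 0 0 0 94"

```text
time: 16.57
tool_pos: [0.4514, 0.0755, 0.2015]
ee_rot: [-3.137, 0.0, 1.571]
wrist_force: [1.1, 0.1, -0.9]
width: 0.0939
finger_force: 0.0
```

Call:
servo_tool --pt "0 -0.23 0 0 0 0 94" --pt "0 -0.23 0 0 0 0 94" --pt "0 -0.23 0 0 0 0 94" --pt "0 -0.23 0 0 0 0 94" --pt "0 -0.23 0 0 0 0 94"

```text
time: 16.98
tool_pos: [0.4339, 0.076, 0.2028]
ee_rot: [3.141, 0.0, 1.571]
wrist_force: [-0.2, 0.1, -0.6]
width: 0.0939
finger_force: 0.0
```

```bash
python3 - <<'E'
from h import *
o=robot.get_obs(); im=robot.snapshot("wrist"); cv2.imwrite("pics/w7.png",im[:,:,::-1]); print(o["time"],o["tool_pos"].round(4),o["width"])
for n,z in [("jar_center",.094),("spice_center",.053),("pourer_center",.05),("coaster_left",.005)]:
  for d in robot.find_in(n,"wrist")[:4]: print(n,round(d["conf"],2),np.round(d["extent"]), wrist_at_z(d["extent"][:2],z,o).round(4))
E
```

```text
16.9833 [0.4339 0.076  0.2028] 0.09394612326548701
jar_center 0.92 [217.  83.  98.  80.] [0.3512 0.178  0.094 ]
jar_center 0.87 [252. 282.  62.  86.] [0.3696 0.0023 0.094 ]
jar_center 0.65 [440. 121. 100.  79.] [0.5306 0.1482 0.094 ]
jar_center 0.6 [323. 195.  70.  83.] [0.4353 0.0857 0.094 ]
spice_center 0.69 [331. 336.  41.  82.] [ 0.4453 -0.0903  0.053 ]
pourer_center 0.67 [560. 147. 111.  44.] [0.6724 0.1246 0.05  ]
coaster_left 0.9 [519. 144.  75.  81.] [0.6563 0.1222 0.005 ]
```

View pics/w7.png

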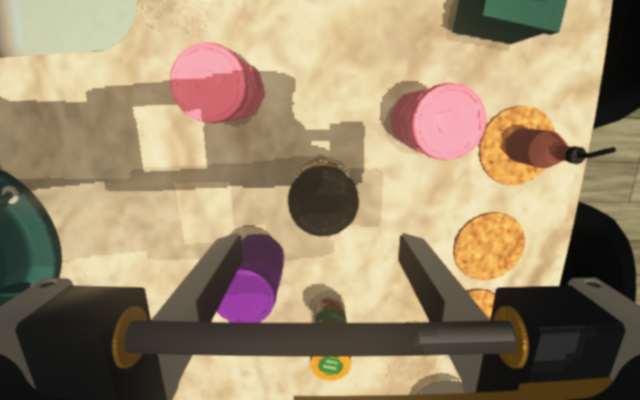

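The pourer stands on the left coaster. The honey jar lid is at (323,200), within about 3 mm of the jaw centre, and the middle coaster is at (489,245). I'll descend and grip.

Call:
servo_tool --pt "0.025 0.01 0.3 0 0 0 94" --pt "0.025 0.01 0.6 0 0 0 94" --pt "0.025 0.01 0.7 0 0 0 94" --pt "0.025 0.01 0.7 0 0 0 94" --pt "0.025 0.01 0.7 0 0 0 94"

```text
time: 17.65
tool_pos: [0.4338, 0.0784, 0.1331]
ee_rot: [-3.141, 0.0, 1.571]
wrist_force: [0.7, -0.1, -0.1]
width: 0.0937
finger_force: 0.0
```

Call:
servo_tool --pt "0 0 0.2 0 0 0 94" --pt "0 0 0.4 0 0 0 94" --pt "0 0 0.6 0 0 0 94" --pt "0 0 0.75 0 0 0 94" --pt "0 0 0.83 0 0 0 94" --pt "0 0 0.83 0 0 0 94" --pt "0 0 0.83 0 0 0 94"

```text
time: 18.23
tool_pos: [0.4348, 0.0785, 0.0514]
ee_rot: [3.139, -0.0, 1.571]
wrist_force: [-0.1, -0.3, 0.2]
width: 0.0941
finger_force: 0.0
```

Call:
servo_tool --pt "0 0 0 0 0 0 75" --pt "0 0 0 0 0 0 65" --pt "0 0 0 0 0 0 50" --pt "0 0 0 0 0 0 50" --pt "0 0 0 0 0 0 50" --pt "0 0 0 0 0 0 50" --pt "0 0 0 0 0 0 50" --pt "0 0 0 0 0 0 50" --pt "0 0 0 0 0 0 50" --pt "0 0 0 0 0 0 50"

```text
time: 19.07
tool_pos: [0.435, 0.0784, 0.0508]
ee_rot: [3.138, -0.0, 1.571]
wrist_force: [4.7, 0.6, 2.5]
width: 0.0628
finger_force: 30.0
```

Call:
servo_tool --pt "0 0 -0.15 0 0 0 50" --pt "0 0 -0.35 0 0 0 50" --pt "0 0 -0.6 0 0 0 50" --pt "0 0 -0.8 0 0 0 50" --pt "0 0 -0.8 0 0 0 50"

```text
time: 19.48
tool_pos: [0.4343, 0.0786, 0.1324]
ee_rot: [3.139, -0.0, 1.571]
wrist_force: [0.2, 0.3, -3.2]
width: 0.0632
finger_force: 30.0
```

Call:
servo_tool --pt "-0.1 0.2 0 0 0 0 50" --pt "-0.2 0.45 0 0 0 0 50" --pt "-0.3 0.7 0 0 0 0 50" --pt "-0.4 1 0 0 0 0 50" --pt "-0.4 1 0 0 0 0 50"

```text
time: 19.9
tool_pos: [0.5356, 0.0364, 0.1256]
ee_rot: [-3.137, 0.001, 1.569]
wrist_force: [0.7, -0.5, -3.1]
width: 0.063
finger_force: 30.0
```

Call:
servo_tool --pt "-0.1 0.2 0 0 0 0 50" --pt "-0.2 0.45 0 0 0 0 50" --pt "-0.3 0.7 0 0 0 0 50" --pt "-0.42 0.9 0 0 0 0 50" --pt "-0.42 1 0 0 0 0 50" --pt "-0.42 1.0 0 0 0 0 50" --pt "-0.42 1.0 0 0 0 0 50"

```text
time: 20.48
tool_pos: [0.6317, -0.0033, 0.1265]
ee_rot: [-3.134, -0.001, 1.571]
wrist_force: [-0.1, -0.6, -4.6]
width: 0.0632
finger_force: 30.0
```

```bash
python3 - <<'E'
from h import *
o=robot.get_obs(); im=robot.snapshot("wrist"); cv2.imwrite("pics/w8.png",im[:,:,::-1]); print(o["time"],o["tool_pos"].round(4),o["width"])
for d in robot.find_in("jar_center","wrist")[:3]: print(d["conf"],np.round(d["extent"]), wrist_at_z(d["extent"][:2],.17,o).round(4))
E
```

```text
20.4833 [ 0.6317 -0.0033  0.1265] 0.06323847975529666
0.81 [ 38. 229.  75.  87.] [0.5148 0.0313 0.17  ]
0.78 [10. 17. 19. 34.] [0.5202 0.1116 0.17  ]
0.67 [319. 275. 148. 181.] [0.6307 0.0126 0.17  ]
```

View pics/w8.png

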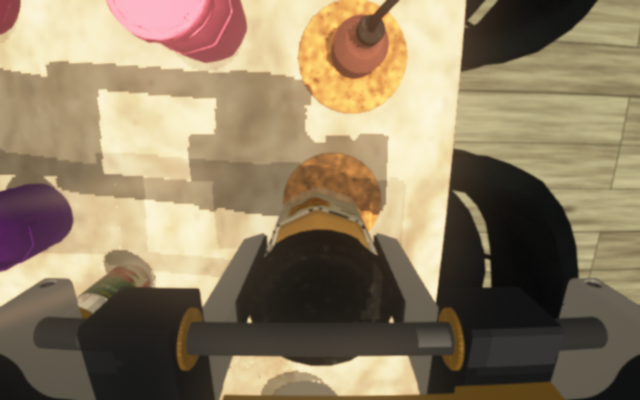

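The jar is held over the middle coaster, visible at columns 284–381 with its top at row 152, so its centre is near (332,199). The pourer looks well centred on the left coaster. I'll check the offset.

```bash
python3 - <<'E'
from h import *
from scipy.optimize import least_squares
o=robot.get_obs()
print(o["tool_pos"],wrist_at_z((320,289),.17,o)[:2])
# circle of known radius through rim pixels
P=np.array([wrist_at_z(p,.005,o)[:2] for p in [(332,152),(284,193),(381,193),(300,165),(366,166)]])
print(P, least_squares(lambda c:np.hypot(*(P-c).T)-.045,P.mean(0)).x)
E
```

```text
[ 0.63180926 -0.00298237  0.12804071] [0.63112891 0.00565701]
[[0.64074189 0.04211836]
 [0.59779772 0.00510353]
 [0.68543401 0.00535649]
 [0.61263857 0.03061336]
 [0.67090543 0.02989132]] [ 0.64154667 -0.00355484]
```

Call:
servo_tool --pt "0 0.055 0 0 0 0 50" --pt "0 0.055 0.15 0 0 0 50" --pt "0 0.055 0.3 0 0 0 50" --pt "0 0.055 0.45 0 0 0 50" --pt "0 0.055 0.6 0 0 0 50" --pt "0 0.055 0.69 0 0 0 50" --pt "0 0.055 0.72 0 0 0 50" --pt "0 0.055 0.735 0 0 0 50" --pt "0 0.055 0.74 0 0 0 50" --pt "0 0.055 0.74 0 0 0 50"

```text
time: 21.42
tool_pos: [0.6399, -0.0036, 0.0571]
ee_rot: [3.14, 0.0, 1.571]
wrist_force: [-0.5, -0.2, -3.8]
width: 0.0629
finger_force: 30.0
```

Call:
servo_tool --pt "0 0 0 0 0 0 66" --pt "0 0 0 0 0 0 70" --pt "0 0 0 0 0 0 80" --pt "0 0 0 0 0 0 94" --pt "0 0 0 0 0 0 94" --pt "0 0 0 0 0 0 94" --pt "0 0 -0.2 0 0 0 94" --pt "0 0 -0.5 0 0 0 94" --pt "0 0 -0.8 0 0 0 94" --pt "0 0 -1 0 0 0 94" --pt "0 0 -1 0 0 0 94"

```text
time: 22.33
tool_pos: [0.6422, -0.0038, 0.1629]
ee_rot: [3.13, 0.001, 1.571]
wrist_force: [1.4, 0.6, 0.3]
width: 0.094
finger_force: 0.0
```

Call:
servo_tool --pt "0 -0.1 -0.3 0 0 0 94" --pt "-0.1 -0.4 -0.5 0 0 0 94" --pt "-0.2 -0.7 -0.5 0 0 0 94" --pt "-0.4 -1 -0.5 0 0 0 94" --pt "-0.4 -1 -0.5 0 0 0 94"

```text
time: 22.75
tool_pos: [0.5344, -0.0454, 0.2047]
ee_rot: [-3.137, 0.001, 1.568]
wrist_force: [0.4, -0.1, -0.7]
width: 0.0939
finger_force: 0.0
```

Call:
servo_tool --pt "-0.1 -0.35 0 0 0 0 94" --pt "-0.2 -0.7 0 0 0 0 94" --pt "-0.42 -0.97 0 0 0 0 94" --pt "-0.42 -0.97 0 0 0 0 94" --pt "-0.42 -0.97 0 0 0 0 94" --pt "-0.42 -0.97 0 0 0 0 94"

```text
time: 23.25
tool_pos: [0.4428, -0.0853, 0.2055]
ee_rot: [3.142, -0.001, 1.571]
wrist_force: [0.3, -0.8, 1.0]
width: 0.0944
finger_force: 0.0
```

```bash
python3 - <<'E'
from h import *
o=robot.get_obs(); im=robot.snapshot("wrist"); cv2.imwrite("pics/w9.png",im[:,:,::-1]); print(o["time"],o["tool_pos"].round(4),o["width"])
for n,z in [("spice_center",.09),("jar_center",.094),("coaster_right",.005)]:
  for d in robot.find_in(n,"wrist")[:4]: print(n,round(d["conf"],2),np.round(d["extent"]), wrist_at_z(d["extent"][:2],z,o).round(4))
E
```

```text
23.25 [ 0.4428 -0.0853  0.2055] 0.09441789682872194
spice_center 0.59 [320. 196.  46.  63.] [ 0.4421 -0.0777  0.09  ]
jar_center 0.72 [530. 109. 120.  76.] [ 0.6163 -0.0016  0.094 ]
jar_center 0.63 [228. 126.  85.  76.] [ 0.3657 -0.0176  0.094 ]
coaster_right 0.72 [483. 198.  75.  76.] [ 0.6333 -0.1028  0.005 ]
```

View pics/w9.png

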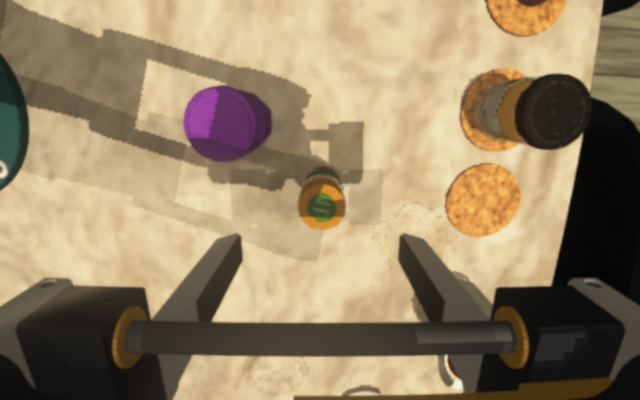

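The honey jar stands on the middle coaster. The spice cap is at (322,206), within a few mm of the jaw centre, and the right coaster is at (483,200). I'll descend and grip.

Call:
servo_tool --pt "0.015 0 0.3 0 0 0 94" --pt "0.015 0 0.6 0 0 0 94" --pt "0.015 0 0.7 0 0 0 94" --pt "0.015 0 0.7 0 0 0 94" --pt "0.015 0 0.7 0 0 0 94"

```text
time: 23.87
tool_pos: [0.4425, -0.0838, 0.1361]
ee_rot: [-3.141, -0.0, 1.571]
wrist_force: [-0.0, 0.6, -0.1]
width: 0.094
finger_force: 0.0
```

Call:
servo_tool --pt "0 0 0.2 0 0 0 94" --pt "0 0 0.4 0 0 0 94" --pt "0 0 0.6 0 0 0 94" --pt "0 0 0.75 0 0 0 94" --pt "0 0 0.8 0 0 0 94" --pt "0 0 0.8 0 0 0 94" --pt "0 0 0.8 0 0 0 94"

```text
time: 24.45
tool_pos: [0.4436, -0.0844, 0.0577]
ee_rot: [3.139, 0.001, 1.571]
wrist_force: [-0.7, -0.3, -0.1]
width: 0.0941
finger_force: 0.0
```

Call:
servo_tool --pt "0 0 0 0 0 0 60" --pt "0 0 0 0 0 0 45" --pt "0 0 0 0 0 0 32" --pt "0 0 0 0 0 0 32" --pt "0 0 0 0 0 0 32" --pt "0 0 0 0 0 0 32" --pt "0 0 0 0 0 0 32" --pt "0 0 0 0 0 0 32" --pt "0 0 0 0 0 0 32" --pt "0 0 0 0 0 0 32" --pt "0 0 0 0 0 0 32" --pt "0 0 0 0 0 0 32"

```text
time: 25.45
tool_pos: [0.4425, -0.0841, 0.0561]
ee_rot: [3.141, 0.0, 1.571]
wrist_force: [1.2, -0.4, -0.1]
width: 0.0412
finger_force: 30.0
```

Call:
servo_tool --pt "0 0 -0.15 0 0 0 32" --pt "0 0 -0.35 0 0 0 32" --pt "0 0 -0.6 0 0 0 32" --pt "0 0 -0.7 0 0 0 32" --pt "0 0 -0.7 0 0 0 32"

```text
time: 25.87
tool_pos: [0.4438, -0.0846, 0.1286]
ee_rot: [3.137, 0.002, 1.571]
wrist_force: [-0.1, 0.6, -1.4]
width: 0.0414
finger_force: 30.0
```

Call:
servo_tool --pt "-0.05 0.2 0 0 0 0 32" --pt "-0.1 0.45 0 0 0 0 32" --pt "-0.15 0.7 0 0 0 0 32" --pt "-0.23 1 0 0 0 0 32" --pt "-0.23 1 0 0 0 0 32"

```text
time: 26.28
tool_pos: [0.545, -0.108, 0.1225]
ee_rot: [-3.14, -0.0, 1.571]
wrist_force: [0.5, -1.4, -2.1]
width: 0.041
finger_force: 30.0
```

Call:
servo_tool --pt "0 0.2 0 0 0 0 32" --pt "0 0.45 0 0 0 0 32" --pt "0 0.7 0 0 0 0 32" --pt "0 0.915 0 0 0 0 32" --pt "0 0.915 0 0 0 0 32" --pt "0 0.915 0 0 0 0 32" --pt "0 0.915 0 0 0 0 32"

```text
time: 26.87
tool_pos: [0.6322, -0.1068, 0.1243]
ee_rot: [-3.138, -0.001, 1.571]
wrist_force: [0.7, -0.2, -1.9]
width: 0.041
finger_force: 30.0
```

```bash
python3 - <<'E'
from h import *
o=robot.get_obs(); im=robot.snapshot("wrist"); cv2.imwrite("pics/w10.png",im[:,:,::-1]); print(o["time"],o["tool_pos"].round(4),o["width"])
E
```

```text
26.8667 [ 0.6322 -0.1068  0.1243] 0.04100698393954236
```

View pics/w10.png

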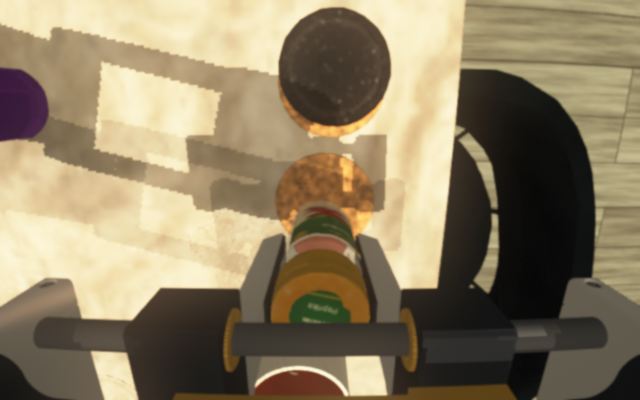

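The spice jar is held over the right coaster, centred near (325,200), which matches the aim. The jar on the middle coaster looks centred. I'll lower and release.

Call:
servo_tool --pt "0 0 0.1 0 0 0 32" --pt "0 0 0.25 0 0 0 32" --pt "0 0 0.4 0 0 0 32" --pt "0 0 0.53 0 0 0 32" --pt "0 0 0.6 0 0 0 32" --pt "0 0 0.63 0 0 0 32" --pt "0 0 0.64 0 0 0 32" --pt "0 0 0.64 0 0 0 32"

```text
time: 27.58
tool_pos: [0.634, -0.1071, 0.0624]
ee_rot: [3.141, 0.0, 1.571]
wrist_force: [-0.8, -0.4, -1.4]
width: 0.0414
finger_force: 30.0
```

Call:
servo_tool --pt "0 0 0 0 0 0 45" --pt "0 0 0 0 0 0 49" --pt "0 0 0 0 0 0 60" --pt "0 0 0 0 0 0 75" --pt "0 0 0 0 0 0 75" --pt "0 0 0 0 0 0 75" --pt "0 0 -0.2 0 0 0 75" --pt "0 0 -0.5 0 0 0 75" --pt "0 0 -0.8 0 0 0 75" --pt "0 0 -1 0 0 0 75" --pt "0 0 -1 0 0 0 75"

```text
time: 28.5
tool_pos: [0.6366, -0.1078, 0.1689]
ee_rot: [3.13, 0.003, 1.571]
wrist_force: [-0.2, -0.3, 0.8]
width: 0.0745
finger_force: 0.0
```

Call:
servo_tool --pt "0 -0.2 -0.3 0 0 0 75" --pt "0 -0.5 -0.5 0 0 0 75" --pt "0 -0.8 -0.5 0 0 0 75" --pt "0 -1 -0.5 0 0 0 75" --pt "0 -1 -0.5 0 0 0 75"

```text
time: 28.92
tool_pos: [0.5308, -0.1069, 0.2119]
ee_rot: [-3.14, 0.0, 1.57]
wrist_force: [0.1, 0.6, -0.2]
width: 0.0751
finger_force: 0.0
```

Call:
servo_tool --pt "0 -0.3 0 0 0 0 75" --pt "0 -0.6 0 0 0 0 75" --pt "0 -1 0 0 0 0 75" --pt "0 -1 0 0 0 0 75" --pt "0 -1 0 0 0 0 75"

```text
time: 29.33
tool_pos: [0.4329, -0.1069, 0.211]
ee_rot: [-3.141, -0.0, 1.57]
wrist_force: [0.3, 0.1, -0.2]
width: 0.075
finger_force: 0.0
```

```bash
python3 - <<'E'
from h import *
print(robot.get_obs()["time"])
im=robot.snapshot("top")
cv2.imwrite("pics/t2.png",cv2.resize(im[130:270,190:470,::-1],None,fx=2.8,fy=2.8,interpolation=cv2.INTER_CUBIC))
for n,z in [("jar_center",.07),("pourer_center",.05),("spice_center",.07),("timer_center",.1),("mug",.045)]:
  for d in robot.find_in(n,"top")[:3]: print(n,round(d["conf"],2),np.round(d["extent"]), at_z("top",d["extent"][:2],z).round(4))
E
```

```text
29.3333
jar_center 0.93 [262. 260.  28.  25.] [0.3379 0.1701 0.07  ]
jar_center 0.93 [279. 192.  24.  29.] [0.5321 0.1366 0.07  ]
jar_center 0.83 [335. 160.  21.  31.] [ 0.6379 -0.0151  0.07  ]
pourer_center 0.67 [330. 170.  37.  18.] [ 0.6118 -0.0051  0.05  ]
pourer_center 0.46 [290. 154.  14.  18.] [0.6558 0.1171 0.05  ]
pourer_center 0.39 [293. 161.  27.  27.] [0.6343 0.107  0.05  ]
spice_center 0.49 [366. 162.  13.  22.] [ 0.635  -0.1048  0.07  ]
timer_center 0.74 [233. 160.  25.  21.] [0.6118 0.2707 0.1   ]
timer_center 0.7 [236. 166.  48.  38.] [0.5929 0.2604 0.1   ]
mug 0.91 [422. 169.  33.  21.] [ 0.6341 -0.2756  0.045 ]
```

View pics/t2.png

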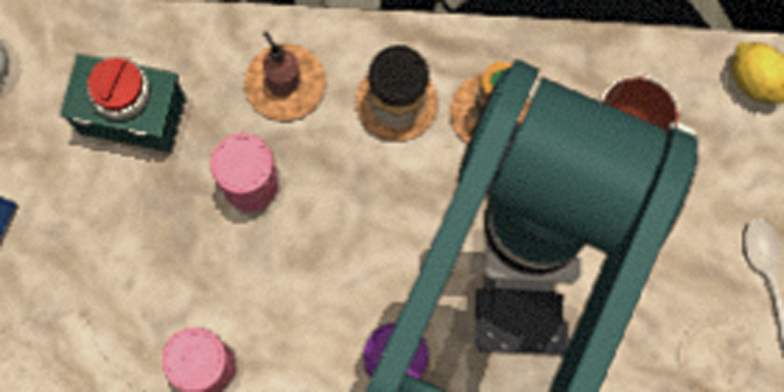

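The top view shows everything standing in place: timer on the lid at (117,83), pourer on the left coaster, black-lidded jar on the middle one at (399,75), and the spice cap on the right one at (500,80), partly hidden by the arm. I'll do a last numeric check, then hand in.

```bash
python3 - <<'E'
from h import *
f=lambda x,y,z:at_z("top",(190+x/2.8,130+y/2.8),z)[:2]
j=f(399,75,.099)-[.639,-.0067]; p=f(282,74,.045)-[.6545,.116]; t=f(115,83,.112)-[.607,.274]
print(j,p,t)
if max(map(np.linalg.norm,(j,p,t)))<.0105: print(robot.close_job())
E
```

```text
[-0.00307475 -0.00171912] [-0.00562547 -0.00140506] [ 0.00048118 -0.00067617]
the job is handed in; nothing more can be done
None
```

I handed the job in at about 29 s. The last top view puts the honey jar, pourer and timer within about 6 mm of centre. The spice jar was partly hidden by the arm, so I only know it was let go on the right coaster, about 1 mm from where I aimed.

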